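# Set the strip-cutting gauge to the red stop

### The job

Set the strip-cutting gauge: press down the orange plate in the middle of the black carriage to free its brake and, keeping it pressed, push the carriage along the rail until it rests against the red stop. Then lift the fingers off so that the plate springs up and the brake holds it there. Nothing needs to be picked up: leave the biscuits, the nozzle and the other things on the table where they are, and do not drag the carriage while its brake is on.

Things in the scene. Friction and masses are not known exactly. Their poses are not given: they have to be found in the camera images.
- cutting_gauge: wooden board 130 x 400 x 15 mm, fixed to the table, carrying an aluminium rail. Origin: centre of the underside, on the table. It may be turned a little on the table. Its y axis is the long direction of board and rail, the slide direction; x runs across. The rail (40 mm wide, top 28 mm above the table) lies along y at x = +30 mm; on the other side of the board lie two biscuits and a nozzle (up to 65 mm above the table), well clear of the carriage.
- carriage (a joint): position of the carriage along the rail, m, growing toward the gauge's +y; 0 at mid-rail. Sliding takes about 2 N once the brake is released; with the brake on it takes roughly 20 N to break it loose.
- carriage_mid (a point): centre of the black carriage on the rail, 40 mm above the table. The carriage measures 60 mm across and 80 mm along the rail. At each end stands a solid black block, 15 mm thick along the rail, its top 67 mm above the table; between the blocks is a gap of 50 mm along the rail, open to both sides, whose floor is the orange plate. Fingertips in this gap can press the plate and push against an end block.
- release_plate (a joint): how far the orange plate is pressed down, m: 0 at rest (sprung up, brake on), 0.008 at its end of travel. It takes a few N to start it, about 10 N at 0.005 and 12 N at the end of travel. 0.003 or more counts as pressed; the brake is loose from about 0.003 and fully free from 0.004 on (0.004 to 0.007 is a good depth to slide at).
- plate_top (a point): centre of the top face of the orange release plate (42 mm across, 47 mm along the rail); at rest 55 mm above the table, moves with the plate and carriage.
- red_stop_mid (a point): centre of the red stop, a collar clamped rigidly on the rail, 24 mm long along the rail, 60 mm across, 54 mm high with its round screw. It may be at either end of the rail. When the carriage touches it, the two centres are 52 mm apart along the rail.
- blue_stop_mid (a point): centre of the blue stop, a like collar toward the other end of the rail; not the one wanted.
- biscuit_1: chocolate biscuit with red jam, 38x70x19 mm, lying on the board; leave alone. Origin: centre of its underside.
- biscuit_11: plain chocolate biscuit, 35x92x11 mm, lying on the board; leave alone. Origin: centre of its underside.
- piping_nozzle_3: steel piping nozzle, 39x39x50 mm, standing on the board; leave alone. Origin: centre of its underside.
- squeeze_bottle: white bottle with red pointed cap, 57x57x195 mm, standing at the left; leave alone. Origin: centre of its underside.
- jam_jar: jam jar with yellow lid, 66x66x100 mm, standing at the left; leave alone. Origin: centre of its underside.

How it is judged:
By the outcome, as a careful person would: the job done as asked, in the order asked, and still so for the second after the job is handed in, with the robot touching nothing.
It also fails if it takes over 42 s, if anything falls off the work surface, if the arm or the gripper's body presses on something with over 40 N, if the wrist force passes 120 N, or if a joint passes its speed limit or range.

### The arm

A 6-joint arm with a two-finger parallel gripper is mounted at the origin on the work surface; the furniture and walls round the work are solid. World frame = base frame: x ahead of the robot, y to its left, z up, the work surface at z = 0. Lengths are in m, angles in rad, forces in N, time in s.
With the tool pointing down it reaches from about 0.375 to 0.975 m from the base axis. Payload 3.8 kg.
Tool frame: the origin (TCP) lies on the mounting face of the last link; the fingertips stand 173 mm ahead of it and the grasp point (between the pads) lies 155 mm ahead of it; z points along the fingers, y is the line along which they close (so a half turn about z gives the same grasp; the last joint's range is limited). The gripper opens to 85 mm and grips with 20 to 120 N. Pads are 22 mm wide; open, the fingers measure 114 mm over their backs; the gripper's body (76 mm by 85 mm) begins 54 mm behind the grasp point. The pads swing forward as they close: fully open they stand 13 mm farther back than shut.
Start: joints at [-1.258, 0.264, 1.604, -0, 1.274, -0.037], TCP at [0.231, -0.634, 0.405] pointing down, gripper open.
Joint ranges: [-2.63, 2.63], [-0.94, 2.18], [0.31, 2.57], [-1.31, 4.45], [0, 2.66], [-2.55, 2.55]. Speed limits (rad/s): [2.57, 2.57, 3.14, 3.14, 3.14, 3.14].

### API

Orientations are given as [roll, pitch, yaw] about the fixed x, y, z axes, in that order (R = Rz(yaw) Ry(pitch) Rx(roll)).
In Python, from bench import r gives the robot as it stands. The module is installed in compiled form; this text tells all that it offers.
- The arm moves only by the tool play_rows, never from a script. Its argument "rows" is a list of rows, each an object with "translation": the shift along the tool's x, y, z in m, a list of three; "twist": the turn, a rotation vector about the tool's x, y, z in degrees, a list of three; "fingers": the finger opening in m, from 0 to 0.0854. A call has 1 to 10 rows; each row shifts and turns the commanded pose from where the row before left it, along the tool's axes as they then stand; what a row does not reach is not made up. A row lasts 1/10 s, in which the tool goes at most 50 mm and 8.59 degrees, less where a joint would pass 70% of its speed; a pose out of reach is approached as far as the arm can. A call is refused whole if a number of a shift passes 0.05 or a number of a turn 8.59, either way. A call with a gripper value outside its range is refused whole. The fingers move at their own pace and stop on an object; "force" is the grip in N (left out, the last holds). Time passes only in rows, so rows that do not move let the fingers close. It gives the time, the measured TCP pose, the force, the opening and the grip force at its end, in the units of the state.
- r.state(): the state, without advancing time (a new reading comes with each control period).
- r.get_image(name): name is "scene" or "side" or "wrist"; returns the picture (384x512x3 uint8, red, green, blue); there is no depth.
- r.camera_params(name): a dict with "intrinsics" (3x3 intrinsics, pixels), "extrinsics" (4x4, takes a point from world to camera coordinates). Camera axes: x right, y up, looking along -z (the intrinsics and any distortion apply to the point x, -y, -z); pixel columns grow to the right and rows downward; lengths in m; the calibration is good to about 2 mm. A picture is of the moment at which its call begins: read the wrist's pose just before it. camera_params takes no time and is no camera call; for the wrist camera it gives the pose at the moment of the call.
- r.job_done(): hands the job in; it is judged then, once.
The state is a dict: "clock": time; "qpos": joint angles; "qvel": joint speeds; "effort": joint torques, N m; "eef_pos": TCP position; "ee_rot": TCP orientation; "ft_force": force on the tool from outside, world axes, zero at the start; "ft_torque": the same for the moment, N m; "gripper_width": opening from 0.0 (shut) to 1.0 (fully open); "grip_force": force on a finger pad.
Only numpy, scipy, OpenCV 4.12 (cv2) and the standard library are available. Lean on these libraries where they do the work, as an engineer would, in place of code of your own. Each camera call takes 0.05 s, during which the arm holds its last target. There are 200 camera calls.

## Working session

There is one attempt and no reset: what is moved stays moved. The work goes in short steps, Python scripts to look and compute and a tool call to move; the robot and the scene stay as the last step left them, time stands still between calls to the robot, and variables do not carry over. Pictures are saved under pics/ and viewed, at most 10 in all, crops included, and the job is handed in when it is done.

Besides the shell and the picture viewer there is one more tool, called after "Emit:" in YAML: its name, and indented under it one key for each argument. play_rows: Moves the arm, as the interface text tells. Its arguments: {"type":"object","properties":{"rows":{"type":"array"},"force":{"type":"number"}},"required":["rows"]}

```bash
mkdir -p pics; python3 - <<'E'
from bench import r
import cv2,numpy as np
print(r.state())
for n in("scene","side"):
    p=r.camera_params(n);np.savez(n+".npz",K=p["intrinsics"],E=p["extrinsics"]);print({k:v for k,v in p.items()})
    cv2.imwrite(f"pics/{n}0.png",cv2.resize(r.get_image(n)[:,:,::-1],(800,600),interpolation=cv2.INTER_CUBIC))
E
```

```text
{'clock': 0.0, 'qpos': array([-1.25787921e+00,  2.64714644e-01,  1.60537569e+00, -2.67921093e-06,
        1.27369527e+00, -3.69123604e-02]), 'qvel': array([ 0.0002019 , -0.00046367,  0.00036051,  0.00021594,  0.00077446,
       -0.00076514]), 'effort': array([ 1.50052809e-03, -5.15105867e+01, -3.67315006e+01, -2.31841177e-04,
        1.29543719e-02, -1.53453834e-05]), 'eef_pos': array([ 0.23123029, -0.6337871 ,  0.40338664]), 'ee_rot': array([-3.13940110e+00, -7.83701122e-05,  3.49830181e-01]), 'ft_force': array([-0.00069938, -0.02232285,  0.40265911]), 'ft_torque': array([ 0.01274226,  0.0032874 , -0.042423  ]), 'grip_force': 0.0, 'gripper_width': 0.9974253360210343}
{'intrinsics': array([[387.68167703,   0.        , 262.23168947],
       [  0.        , 387.68167703, 188.51393021],
       [  0.        ,   0.        ,   1.        ]]), 'extrinsics': array([[-0.80039798, -0.59942736,  0.00706512,  0.43513665],
       [ 0.33616801, -0.43905493,  0.83319976, -0.17008385],
       [-0.49634076,  0.66926647,  0.55292698, -0.89904483],
       [ 0.        ,  0.        ,  0.        ,  1.        ]])}
{'intrinsics': array([[368.13285578,   0.        , 253.54863988],
       [  0.        , 368.13285578, 195.85476719],
       [  0.        ,   0.        ,   1.        ]]), 'extrinsics': array([[ 0.99972782, -0.0228793 ,  0.0045639 , -0.47833481],
       [ 0.00619246,  0.44883534,  0.89359302, -0.10672772],
       [-0.02249322, -0.89332154,  0.44885485, -0.90007745],
       [ 0.        ,  0.        ,  0.        ,  1.        ]])}
```

View pics/scene0.png

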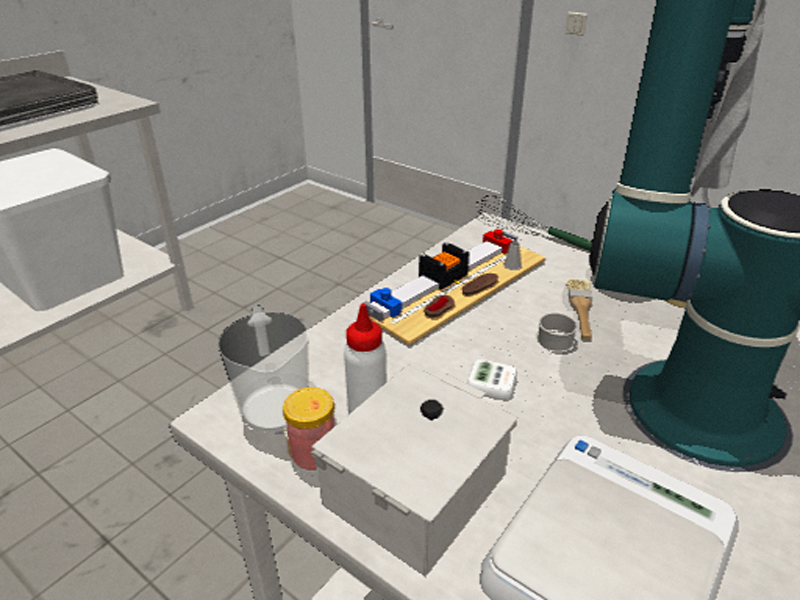

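View pics/side0.png

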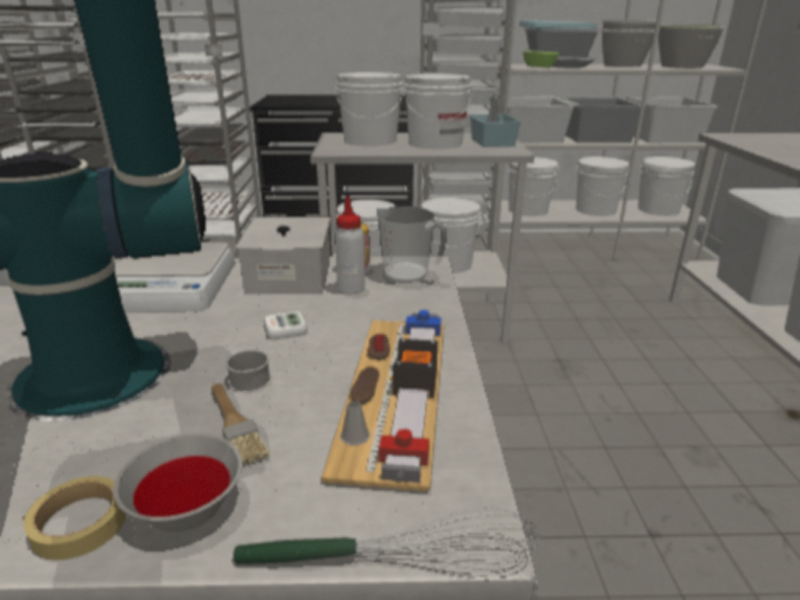

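The scene picture shows the gauge, with the carriage at (445,263), the red stop at (497,240) and the blue stop at (385,300). The side picture has the carriage at (415,365), the red stop at (405,448) and the blue stop at (423,322). I'll enlarge both.

```bash
python3 - <<'E'
from bench import r
import cv2
a=r.get_image("side")[190:315,200:300,::-1]; b=r.get_image("scene")[134:224,224:358,::-1]
cv2.imwrite("pics/side1.png",cv2.resize(a,None,fx=4.8,fy=4.8,interpolation=cv2.INTER_CUBIC))
cv2.imwrite("pics/scene1.png",cv2.resize(b,None,fx=5.9,fy=5.9,interpolation=cv2.INTER_CUBIC))
E
```

```text
(no output)
```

View pics/side1.png

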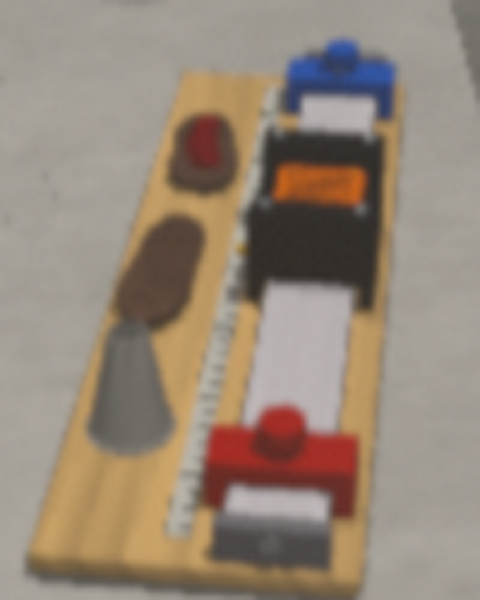

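View pics/scene1.png

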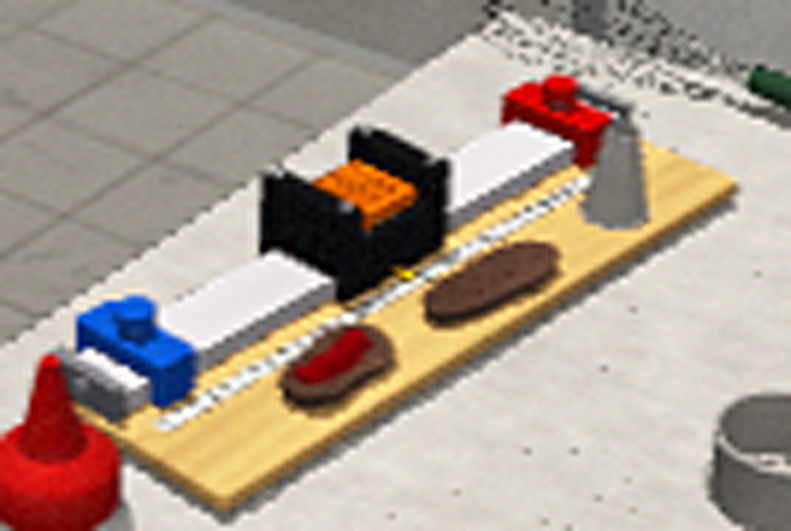

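Side crop: the far block's top edge is at (265,133)-(382,135), the plate's far edge at (280,165)-(366,167), and the red screw at (280,410). Scene crop: block corners at (263,170), (365,222) and (447,160), the red screw at (561,82) and the blue one at (137,305). Next I fit the gauge model to these points.

```bash
cat > fit.py <<'E'
import numpy as np
from scipy.optimize import least_squares
C={n:np.load(n+".npz") for n in("scene","side")}
def proj(n,P):
    c=C[n]["E"][:3,:3]@P+C[n]["E"][:3,3]; p=C[n]["K"]@(c*[1,-1,-1]); return p[:2]/p[2]
sc=lambda n,u,v: np.array([u/4.8+200-.4,v/4.8+190-.4]) if n=="side" else np.array([u/5.9+224-.4,v/5.9+134-.4])
# camera,u,v, gauge x,y,z (mm), which slider (0 none,1 carriage,2 red,3 blue)
L=[("side",28,558,-65,-200,15,0),("side",362,583,65,-200,15,0),("side",185,72,-65,200,15,0),("side",405,85,65,200,15,0),
("scene",225,497,-65,200,15,0),("scene",737,183,-65,-200,15,0),
("side",265,133,0,40,67,1),("side",382,135,60,40,67,1),("side",280,165,9,23.5,55,1),("side",366,167,51,23.5,55,1),
("scene",263,170,60,40,67,1),("scene",447,160,0,-40,67,1),("scene",415,192,9,-23.5,55,1),
("side",280,411,30,0,54,2),("scene",561,82,30,0,54,2),("side",343,43,30,0,54,3),("scene",137,305,30,0,54,3)]
def res(p):
    c,s=np.cos(p[2]),np.sin(p[2]); o=[]
    for n,u,v,x,y,z,k in L:
        y=y/1e3+(0 if k==0 else p[2+k]); x/=1e3
        o.append(proj(n,np.array([p[0]+c*x-s*y,p[1]+s*x+c*y,z/1e3]))-sc(n,u,v))
    return np.ravel(o)
s=least_squares(res,[.6,-.4,0,0,-.15,.15],loss="soft_l1",x_scale=.1)
p=s.x;print("gauge",p.round(4),"yawdeg",np.degrees(p[2]))
for l,e in zip(L,res(p).reshape(-1,2)):print(l[0],l[3:],e.round(2))
c,si=np.cos(p[2]),np.sin(p[2])
for k in(3,4,5):print([p[0]+c*.03-si*p[k],p[1]+si*.03+c*p[k]])
E
python3 fit.py
```

```text
gauge [ 0.4738 -0.0588 -0.1363  0.0101 -0.1526  0.1626] yawdeg -7.808035619881647
side (-65, -200, 15, 0) [-0.84 -0.5 ]
side (65, -200, 15, 0) [-0.12  0.34]
side (-65, 200, 15, 0) [-0.67 -0.17]
side (65, 200, 15, 0) [-0.2 -0.2]
scene (-65, 200, 15, 0) [-0.65 -0.15]
scene (-65, -200, 15, 0) [ 0.2  -0.94]
side (0, 40, 67, 1) [-0.14 -1.2 ]
side (60, 40, 67, 1) [ 0.81 -0.08]
side (9, 23.5, 55, 1) [-0.26  0.3 ]
side (51, 23.5, 55, 1) [-0.26  1.01]
scene (60, 40, 67, 1) [-1.27  0.66]
scene (0, -40, 67, 1) [0.71 0.09]
scene (9, -23.5, 55, 1) [ 0.   -0.96]
side (30, 0, 54, 2) [0.62 0.88]
scene (30, 0, 54, 2) [-1.5   0.39]
side (30, 0, 54, 3) [-0.48  1.51]
scene (30, 0, 54, 3) [-0.61  0.12]
[np.float64(0.5048841232086854), np.float64(-0.05290779340897546)]
[np.float64(0.4827744609953404), np.float64(-0.21414408350878839)]
[np.float64(0.525596805548529), np.float64(0.09814092123292202)]
```

Emit:
play_rows:
  rows:
    - {"translation":[0,0,0],"twist":[0,0,-7.8],"fingers":0}
    - {"translation":[0,0,0],"twist":[0,0,-7.8],"fingers":0}
    - {"translation":[0,0,0],"twist":[0,0,-7.8],"fingers":0}
    - {"translation":[0,0,0],"twist":[0,0,-7.8],"fingers":0}
    - {"translation":[0,0,0],"twist":[0,0,-7.7],"fingers":0}
    - {"translation":[0,0,0],"twist":[0,0,-7.7],"fingers":0}
    - {"translation":[0,0,0],"twist":[0,0,-7.7],"fingers":0}
    - {"translation":[0,0,0],"twist":[0,0,-7.7],"fingers":0}
    - {"translation":[0,0,0],"twist":[0,0,0],"fingers":0}

```text
clock: 1.1
eef_pos: [0.2313, -0.634, 0.4043]
ee_rot: [-3.141, -0.001, 1.432]
ft_force: [0.6, 0.0, 0.2]
gripper_width: -0.001
grip_force: 0.0
```

Emit:
play_rows:
  rows:
    - {"translation":[0.038,0.012,0],"twist":[0,0,0],"fingers":0}
    - {"translation":[0.038,0.012,0],"twist":[0,0,0],"fingers":0}
    - {"translation":[0.038,0.012,0],"twist":[0,0,0],"fingers":0}
    - {"translation":[0.038,0.012,0],"twist":[0,0,0],"fingers":0}
    - {"translation":[0.038,0.012,0],"twist":[0,0,0],"fingers":0}
    - {"translation":[0.038,0.012,0],"twist":[0,0,0],"fingers":0}
    - {"translation":[0.038,0.012,0],"twist":[0,0,0],"fingers":0}
    - {"translation":[0.038,0.012,0],"twist":[0,0,0],"fingers":0}
    - {"translation":[0.0,0.0,0],"twist":[0,0,0],"fingers":0}

```text
clock: 2.0
eef_pos: [0.3697, -0.3428, 0.4046]
ee_rot: [3.141, -0.002, 1.433]
ft_force: [0.1, -0.7, -0.3]
gripper_width: -0.003
grip_force: 0.0
```

Emit:
play_rows:
  rows:
    - {"translation":[0.038,0.012,0],"twist":[0,0,0],"fingers":0}
    - {"translation":[0.038,0.012,0],"twist":[0,0,0],"fingers":0}
    - {"translation":[0.038,0.012,0],"twist":[0,0,0],"fingers":0}
    - {"translation":[0.038,0.012,0],"twist":[0,0,0],"fingers":0}
    - {"translation":[0.038,0.012,0],"twist":[0,0,0],"fingers":0}
    - {"translation":[0.038,0.012,0],"twist":[0,0,0],"fingers":0}
    - {"translation":[0.038,0.012,0],"twist":[0,0,0],"fingers":0}
    - {"translation":[0.038,0.012,0],"twist":[0,0,0],"fingers":0}
    - {"translation":[0.0,0.0,0],"twist":[0,0,0],"fingers":0}
    - {"translation":[0.0,0.0,0],"twist":[0,0,0],"fingers":0}

```text
clock: 3.0
eef_pos: [0.5059, -0.0584, 0.4045]
ee_rot: [-3.141, 0.001, 1.432]
ft_force: [0.4, 0.5, 0.3]
gripper_width: 0.004
grip_force: 0.0
```

```bash
python3 - <<'E'
from bench import r
import cv2,numpy as np
s=r.state();print(s["clock"],s["eef_pos"],s["ee_rot"])
p=r.camera_params("wrist");np.savez("wrist.npz",K=p["intrinsics"],E=p["extrinsics"])
im=r.get_image("wrist");print(p)
cv2.imwrite("pics/w0.png",cv2.resize(im[:,:,::-1],(800,600),interpolation=cv2.INTER_CUBIC))
E
```

```text
3.0 [ 0.50593766 -0.05841597  0.40453603] [-3.14120004e+00  8.32394919e-04  1.43207966e+00]
{'intrinsics': array([[276.17834028,   0.        , 256.65733857],
       [  0.        , 276.17834028, 191.44897173],
       [  0.        ,   0.        ,   1.        ]]), 'extrinsics': array([[ 9.90458977e-01, -1.37805307e-01, -8.43947059e-04,
        -5.08485331e-01],
       [ 1.30446430e-01,  9.39507571e-01, -3.16716360e-01,
         2.95850404e-02],
       [ 4.44380898e-02,  3.13584472e-01,  9.48519918e-01,
        -3.83688397e-01],
       [ 0.00000000e+00,  0.00000000e+00,  0.00000000e+00,
         1.00000000e+00]])}
```

View pics/w0.png

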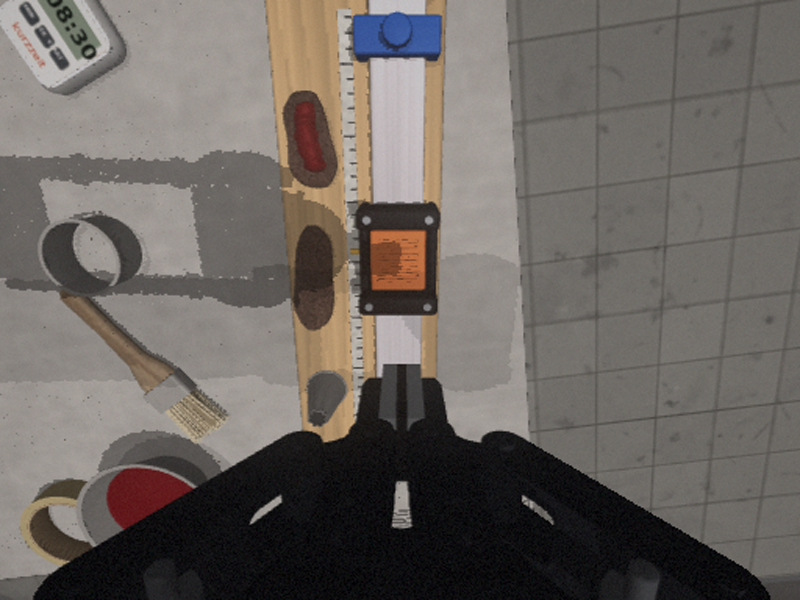

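The wrist view shows the plate's corners at (371,230), (425,230), (371,290) and (426,290), the carriage top from v=204 to 315 and u=360 to 438, and the blue screw at (397,28). The rail runs straight up the picture, so the yaw is good.

```bash
python3 - <<'E'
import numpy as np
W=np.load("wrist.npz");K,E=W["K"],W["E"];R,t=E[:3,:3],E[:3,3];cam=-R.T@t
def ray(u,v,z):
    d=np.linalg.inv(K)@[u*.64-.2,v*.64-.2,1];d=R.T@(d*[1,-1,-1]);return (cam+d*(z-cam[2])/d[2])[:2]
P=[ray(u,v,.055) for u,v in((371,230),(425,230),(371,290),(426,290))]
B=[ray(u,v,.067) for u,v in((359,204),(438,204),(361,316),(438,314))]
for Q in(P,B):
    Q=np.array(Q);a=(Q[0]+Q[1]-Q[2]-Q[3])/2;print(Q.mean(0),np.linalg.norm(a),np.linalg.norm(Q[1]-Q[0]))
s=ray(397,28,.054);n=ray(397,354,.028);m=ray(398.5,365,.028);f=ray(397,65,.028)
print("raildir yaw",np.arctan2(*(f-m)[::-1]),"blue",s)
tcp=np.array([.5059,-.0584]);y=1.432
ex=np.array([np.cos(y),np.sin(y)]);ey=np.array([np.sin(y),-np.cos(y)])
for Q in(P,B):d=np.mean(Q,0)-tcp;print("tool dx,dy",d@ex,d@ey)
E
```

```text
[ 0.50387579 -0.05179076] 0.046282772480334 0.03979873256886425
[ 0.50478426 -0.0498993 ] 0.08243130219005222 0.054976349899023065
raildir yaw 1.4349690189752633 blue [0.52450931 0.09990908]
tool dx,dy 0.006265628321214582 -0.0029191372168228657
tool dx,dy 0.008264587959582593 -0.0022810872567299396
```

Emit:
play_rows:
  rows:
    - {"translation":[-0.001,-0.002,0.04],"twist":[0,0,0],"fingers":0}
    - {"translation":[0,0,0.04],"twist":[0,0,0],"fingers":0}
    - {"translation":[0,0,0.04],"twist":[0,0,0],"fingers":0}
    - {"translation":[0,0,0.03],"twist":[0,0,0],"fingers":0}
    - {"translation":[0,0,0.01],"twist":[0,0,0],"fingers":0}
    - {"translation":[0,0,0.005],"twist":[0,0,0],"fingers":0}
    - {"translation":[0,0,0],"twist":[0,0,0],"fingers":0}
    - {"translation":[0,0,0],"twist":[0,0,0],"fingers":0}

```text
clock: 3.85
eef_pos: [0.5046, -0.0598, 0.2416]
ee_rot: [3.138, 0.0, 1.431]
ft_force: [-0.1, 0.5, 0.9]
gripper_width: -0.001
grip_force: 0.0
```

```bash
python3 - <<'E'
from bench import r
import cv2
cv2.imwrite("pics/s2.png",cv2.resize(r.get_image("side")[190:315,200:300,::-1],None,fx=4.8,fy=4.8,interpolation=cv2.INTER_CUBIC))
E
```

```text
(no output)
```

View pics/s2.png

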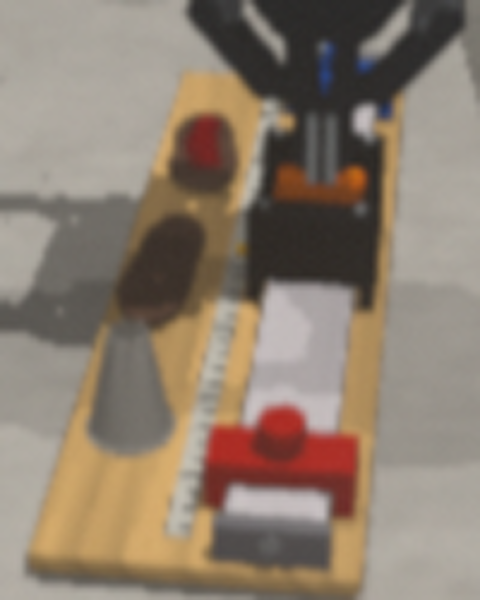

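The closed fingers, tips at (322,183), stand over the orange plate between the blocks, so I go down slowly.

Emit:
play_rows:
  rows:
    - {"translation":[0,0,0.005],"twist":[0,0,0],"fingers":0}
    - {"translation":[0,0,0.005],"twist":[0,0,0],"fingers":0}
    - {"translation":[0,0,0.003],"twist":[0,0,0],"fingers":0}
    - {"translation":[0,0,0.002],"twist":[0,0,0],"fingers":0}
    - {"translation":[0,0,0],"twist":[0,0,0],"fingers":0}
    - {"translation":[0,0,0],"twist":[0,0,0],"fingers":0}

```text
clock: 4.5
eef_pos: [0.504, -0.0592, 0.2257]
ee_rot: [3.141, 0.0, 1.432]
ft_force: [-1.6, 0.4, 8.3]
gripper_width: -0.002
grip_force: 4.0
```

Emit:
play_rows:
  rows:
    - {"translation":[0,0,0.002],"twist":[0,0,0],"fingers":0}
    - {"translation":[0,0,0.0015],"twist":[0,0,0],"fingers":0}
    - {"translation":[0,0,0],"twist":[0,0,0],"fingers":0}
    - {"translation":[0,0,0],"twist":[0,0,0],"fingers":0}

```text
clock: 4.9
eef_pos: [0.504, -0.0593, 0.2225]
ee_rot: [3.141, 0.0, 1.432]
ft_force: [-3.4, 0.5, 10.1]
gripper_width: 0.0
grip_force: 5.1
```

Emit:
play_rows:
  rows:
    - {"translation":[-0.003,0,0],"twist":[0,0,0],"fingers":0}
    - {"translation":[-0.005,0,0],"twist":[0,0,0],"fingers":0}
    - {"translation":[-0.006,0,0],"twist":[0,0,0],"fingers":0}
    - {"translation":[-0.006,0,0],"twist":[0,0,0],"fingers":0}
    - {"translation":[-0.006,0,0],"twist":[0,0,0],"fingers":0}
    - {"translation":[-0.004,0,0],"twist":[0,0,0],"fingers":0}
    - {"translation":[0,0,0],"twist":[0,0,0],"fingers":0}

```text
clock: 5.6
eef_pos: [0.4998, -0.0893, 0.2225]
ee_rot: [3.141, 0.0, 1.432]
ft_force: [-2.9, 0.5, 9.6]
gripper_width: -0.001
grip_force: 5.0
```

Emit:
play_rows:
  rows:
    - {"translation":[-0.006,0,0],"twist":[0,0,0],"fingers":0}
    - {"translation":[-0.008,0,0],"twist":[0,0,0],"fingers":0}
    - {"translation":[-0.008,0,0],"twist":[0,0,0],"fingers":0}
    - {"translation":[-0.008,0,0],"twist":[0,0,0],"fingers":0}
    - {"translation":[-0.008,0,0],"twist":[0,0,0],"fingers":0}
    - {"translation":[-0.008,0,0],"twist":[0,0,0],"fingers":0}
    - {"translation":[-0.008,0,0],"twist":[0,0,0],"fingers":0}
    - {"translation":[-0.006,0,0],"twist":[0,0,0],"fingers":0}

```text
clock: 6.4
eef_pos: [0.4916, -0.1486, 0.2226]
ee_rot: [3.141, -0.0, 1.432]
ft_force: [-1.7, 1.9, 10.0]
gripper_width: 0.002
grip_force: 5.0
```

```bash
python3 - <<'E'
from bench import r
import cv2
print(r.state()["ft_force"])
cv2.imwrite("pics/s3.png",cv2.resize(r.get_image("side")[190:315,200:300,::-1],None,fx=4.8,fy=4.8,interpolation=cv2.INTER_CUBIC))
E
```

```text
[-1.72617904  1.89936938 10.04145056]
```

View pics/s3.png

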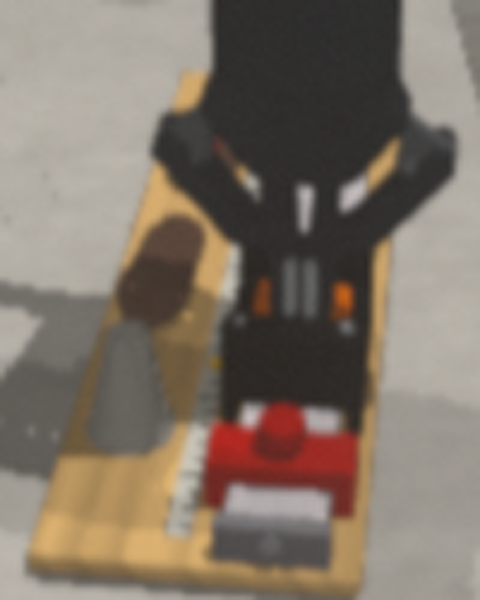

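The carriage has moved with the fingers (block front at v≈420, the red stop just beyond). About 20 mm remain, so I continue gently.

Emit:
play_rows:
  rows:
    - {"translation":[-0.004,0,0],"twist":[0,0,0],"fingers":0}
    - {"translation":[-0.004,0,0],"twist":[0,0,0],"fingers":0}
    - {"translation":[-0.003,0,0],"twist":[0,0,0],"fingers":0}
    - {"translation":[-0.002,0,0],"twist":[0,0,0],"fingers":0}
    - {"translation":[-0.002,0,0],"twist":[0,0,0],"fingers":0}
    - {"translation":[0,0,0],"twist":[0,0,0],"fingers":0}

```text
clock: 7.05
eef_pos: [0.4895, -0.1635, 0.2226]
ee_rot: [3.141, 0.0, 1.432]
ft_force: [-2.5, -0.4, 10.4]
gripper_width: 0.001
grip_force: 5.0
```

Emit:
play_rows:
  rows:
    - {"translation":[-0.0015,0,0],"twist":[0,0,0],"fingers":0}
    - {"translation":[-0.0015,0,0],"twist":[0,0,0],"fingers":0}
    - {"translation":[0,0,0],"twist":[0,0,0],"fingers":0}

```text
clock: 7.35
eef_pos: [0.4892, -0.1663, 0.2226]
ee_rot: [3.14, 0.0, 1.432]
ft_force: [-2.8, 1.9, 9.6]
gripper_width: -0.004
grip_force: 5.0
```

Emit:
play_rows:
  rows:
    - {"translation":[-0.0015,0,0],"twist":[0,0,0],"fingers":0}
    - {"translation":[-0.0015,0,0],"twist":[0,0,0],"fingers":0}
    - {"translation":[0,0,0],"twist":[0,0,0],"fingers":0}

```text
clock: 7.65
eef_pos: [0.4887, -0.1693, 0.2226]
ee_rot: [3.14, 0.0, 1.432]
ft_force: [-1.9, 0.8, 9.7]
gripper_width: -0.0
grip_force: 5.0
```

Emit:
play_rows:
  rows:
    - {"translation":[-0.001,0,0],"twist":[0,0,0],"fingers":0}
    - {"translation":[-0.001,0,0],"twist":[0,0,0],"fingers":0}
    - {"translation":[0,0,0],"twist":[0,0,0],"fingers":0}

```text
clock: 7.95
eef_pos: [0.4885, -0.1712, 0.2226]
ee_rot: [3.14, 0.0, 1.432]
ft_force: [-2.6, 1.6, 10.0]
gripper_width: 0.0
grip_force: 5.0
```

Emit:
play_rows:
  rows:
    - {"translation":[-0.001,0,0],"twist":[0,0,0],"fingers":0}
    - {"translation":[-0.001,0,0],"twist":[0,0,0],"fingers":0}
    - {"translation":[0,0,0],"twist":[0,0,0],"fingers":0}

```text
clock: 8.25
eef_pos: [0.4882, -0.1732, 0.2226]
ee_rot: [3.14, 0.0, 1.432]
ft_force: [-1.7, 0.8, 9.4]
gripper_width: 0.004
grip_force: 5.0
```

Emit:
play_rows:
  rows:
    - {"translation":[-0.001,0,0],"twist":[0,0,0],"fingers":0}
    - {"translation":[-0.001,0,0],"twist":[0,0,0],"fingers":0}
    - {"translation":[0,0,0],"twist":[0,0,0],"fingers":0}

```text
clock: 8.55
eef_pos: [0.488, -0.1744, 0.2225]
ee_rot: [3.141, -0.002, 1.431]
ft_force: [-1.9, 6.6, 9.9]
gripper_width: 0.004
grip_force: 5.0
```

Emit:
play_rows:
  rows:
    - {"translation":[-0.001,0,0],"twist":[0,0,0],"fingers":0}
    - {"translation":[0,0,0],"twist":[0,0,0],"fingers":0}
    - {"translation":[0,0,0],"twist":[0,0,0],"fingers":0}

```text
clock: 8.85
eef_pos: [0.488, -0.1751, 0.2225]
ee_rot: [3.14, -0.002, 1.431]
ft_force: [-0.3, 6.5, 9.3]
gripper_width: -0.001
grip_force: 5.0
```

```bash
python3 - <<'E'
from bench import r
import cv2
print(r.state()["ft_force"])
cv2.imwrite("pics/s4.png",cv2.resize(r.get_image("scene")[134:224,224:358,::-1],None,fx=5.9,fy=5.9,interpolation=cv2.INTER_CUBIC))
E
```

```text
[-0.31974765  6.49019541  9.32815624]
```

View pics/s4.png

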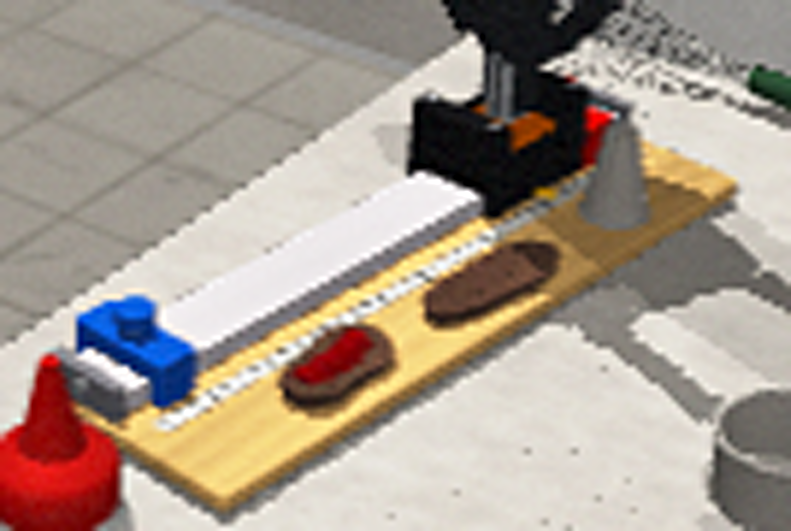

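The carriage rests against the red stop at (590,130): the force levelled off near 6.5 N as the tips slipped on the plate. I lift straight up.

Emit:
play_rows:
  rows:
    - {"translation":[0,0,-0.003],"twist":[0,0,0],"fingers":0}
    - {"translation":[0,0,-0.005],"twist":[0,0,0],"fingers":0}
    - {"translation":[0,0,-0.01],"twist":[0,0,0],"fingers":0}
    - {"translation":[0,0,-0.03],"twist":[0,0,0],"fingers":0}
    - {"translation":[0,0,-0.04],"twist":[0,0,0],"fingers":0}
    - {"translation":[0,0,-0.04],"twist":[0,0,0],"fingers":0}
    - {"translation":[0,0,-0.03],"twist":[0,0,0],"fingers":0}
    - {"translation":[0,0,0],"twist":[0,0,0],"fingers":0}
    - {"translation":[0,0,0],"twist":[0,0,0],"fingers":0}

```text
clock: 9.8
eef_pos: [0.4872, -0.1763, 0.3801]
ee_rot: [3.14, 0.001, 1.432]
ft_force: [-1.3, -0.1, -0.2]
gripper_width: 0.001
grip_force: 0.0
```

```bash
python3 - <<'E'
from bench import r
import cv2
print(r.state()["ft_force"],r.state()["eef_pos"])
a=cv2.resize(r.get_image("side")[190:315,200:300,::-1],(384,480),interpolation=cv2.INTER_CUBIC)
b=cv2.resize(r.get_image("scene")[140:190,290:335,::-1],(400,480),interpolation=cv2.INTER_CUBIC)
cv2.imwrite("pics/s5.png",cv2.hconcat([a,b]))
E
```

```text
[-1.33083042 -0.11003159 -0.22588572] [ 0.48720218 -0.17627664  0.38006541]
```

View pics/s5.png

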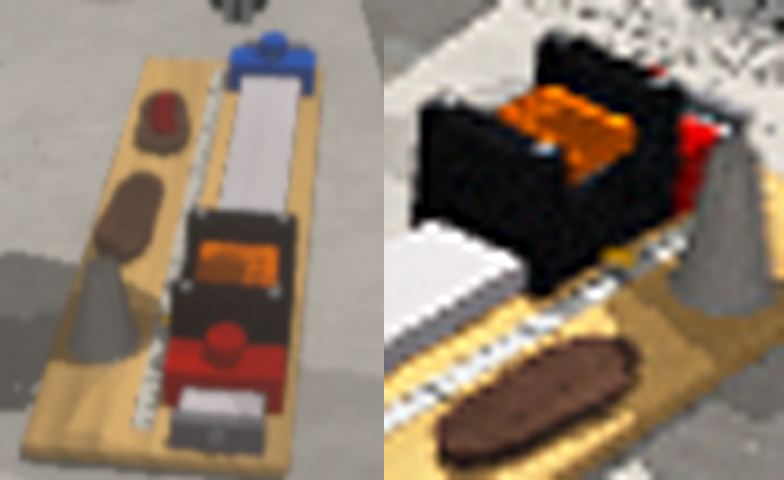

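The carriage sits against the red stop with no gap visible in either view, the plate is up (left picture at (238,262)), and everything else is where it was.

```bash
python3 -c "
from bench import r
print(r.job_done())"
```

```text
the job is handed in; nothing more can be done
None
```

I slid the carriage against the red stop with its plate pressed, then lifted off so the plate sprang up; the job was handed in at about 10 s, and no verdict came back.

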